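# Load the wash-up tray and leave the bottles in use

## Task

Load the used glassware into the wash-up tray: stand the large and the small open bottle upright in the square cells that fit them, lay the loose cap hollow side up in the round dish, and put the stirring bar flat in the oblong trough. Set the glass down gently, never dropping it, and leave the two capped bottles standing where they are, as they are still in use.

Things in the scene. Friction and masses are not known exactly. Their poses are not given: they have to be found in the camera images.
- big_open: Clear glass bottle, the larger open one: no cap, mouth open. Round, upright on the bench: body 56 mm diameter up to 58 mm height, shoulder narrowing to a straight neck 40 mm in diameter from 77 mm to the mouth at 100 mm. Blank white patch on one side. 0.12 kg. Origin: centre of its base; z up along its axis.
- small_open: Clear glass bottle, the smaller open one: no cap, mouth open. Round, upright on the bench: body 36 mm diameter up to 38 mm height, shoulder narrowing to a straight neck 25 mm in diameter from 50 mm to the mouth at 70 mm. Blank white patch on one side. 0.045 kg. Origin: centre of its base; z up along its axis.
- cap: Loose blue plastic screw cap, a ribbed round cup 54 mm in diameter over the ribs and 26 mm high, wall 4 mm, lying on the bench hollow side up. 0.018 kg. Origin: centre of its closed underside; z up out of the hollow.
- stir_bar: White stirring bar (no magnetic pull here): a straight octagonal rod 50 mm long, 12 mm across the flats, a thin ring round its middle, lying on the bench (on a dark mat level with it). 0.024 kg. Origin: the middle of the rod, 6 mm above the bench; x runs along the rod, z up at the start.
- big_capped: Bottle in use, to be left alone: the large glass bottle, 56 mm in diameter, with a blue ribbed screw cap (54 mm diameter, from 77 to 103 mm height) on its neck. Origin: centre of its base, on the bench.
- small_capped: Bottle in use, to be left alone: the small glass bottle, 36 mm in diameter, with a blue ribbed screw cap (35 mm diameter, from 51 to 73 mm height) on its neck. Origin: centre of its base, on the bench.
- big_cell: Larger of two square open white plastic cells: 80 mm outside, 72 mm inside, 32 mm high, inner floor 4 mm above its origin. One of four inserts, about 116 mm apart, two by two in any order, fixed in a steel tray (250 x 250 mm, rim 19 mm above the bench). Origin: centre of its underside, 4 mm above the bench; x, y along its sides, z up.
- small_cell: Smaller of two square open white plastic cells: 60 mm outside, 52 mm inside, 28 mm high, inner floor 4 mm above its origin. Fixed insert of the steel tray. Origin: centre of its underside, 4 mm above the bench; x, y along its sides, z up.
- cap_dish: Shallow round white plastic dish: 100 mm outside diameter, 90 mm inside at the floor, 18 mm high, inner floor 4 mm above its origin. Fixed insert of the steel tray. Origin: centre of its underside, 4 mm above the bench; z up.
- bar_trough: Shallow oblong white plastic trough: 100 mm (its x) by 66 mm (its y) outside, 92 x 58 mm inside, 16 mm high, inner floor 4 mm above its origin. Fixed insert of the steel tray. Origin: centre of its underside, 4 mm above the bench; x along its length, z up.
Things that resemble listed ones, but are neither listed nor needed, are in the scene too. What is shaped like the cap_dish but brown or yellow is not meant.

How it is judged (in metres and radians):
At the end, for the whole second after the job is handed in: Open bottles upright (7 deg) on the floor of their own cells within 14 mm of centre; cap flat (9 deg), hollow side up, on the dish floor within 24 mm of centre; bar on the trough floor inside its walls; all slower than 20 mm/s; capped bottles upright (9 deg), within 25 mm of their starts (horizontal distance between big_open and big_cell below 0.014 m and z of big_open in the frame of big_cell below 0.01 m and angle between each of big_open, small_open's own z axis and vertical below 0.12 rad and horizontal distance between small_open and small_cell below 0.014 m and z of small_open in the frame of small_cell below 0.01 m and horizontal distance between cap and cap_dish below 0.024 m and z of cap in the frame of cap_dish below 0.01 m and angle between each of cap, big_capped, small_capped's own z axis and vertical below 0.15 rad and x of stir_bar in the frame of bar_trough between -0.046 and 0.046 m and y of stir_bar in the frame of bar_trough between -0.029 and 0.029 m and z of stir_bar in the frame of bar_trough below 0.016 m and linear speed of each of big_open, small_open, cap, stir_bar below 0.02 m/s and distance of each of big_capped, small_capped from where it was at the start of the episode below 0.025 m); the robot touches nothing.
It fails at once if the large capped bottle is pushed more than 25 mm from where it stood, or tipped by more than 20 degrees (distance of big_capped from where it was at the start of the episode above 0.025 m or angle between big_capped's own z axis and vertical above 0.35 rad).
It fails at once if the small capped bottle is pushed more than 25 mm from where it stood, or tipped by more than 20 degrees (distance of small_capped from where it was at the start of the episode above 0.025 m or angle between small_capped's own z axis and vertical above 0.35 rad).
It fails at once if the large open glass bottle is dropped or thrown: it moves faster than 0.6 m/s (a fall of about 18 mm) with no finger on it (linear speed of big_open above 0.6 m/s and contact force between big_open and the fingers below 0.2 N).
It fails at once if the small open glass bottle is dropped or thrown: it moves faster than 0.6 m/s (a fall of about 18 mm) with no finger on it (linear speed of small_open above 0.6 m/s and contact force between small_open and the fingers below 0.2 N).
It also fails if it takes over 109 s, if anything falls off the work surface, if the arm or the gripper's body presses on something with over 40 N, if the wrist force passes 120 N, or if a joint passes its speed limit or range.

## Robot

A 6-joint arm with a two-finger parallel gripper is mounted at the origin on the work surface. World frame = base frame: x ahead of the robot, y to its left, z up, the work surface at z = 0. Lengths are in mm, angles in rad, forces in N, time in s.
With the tool pointing down it reaches from about 275 to 1000 mm from the base axis. Payload 8.4 kg.
Tool frame: the origin (TCP) lies between the finger pads; the fingertips stand 22 mm ahead of it and the grasp point (between the pads) lies 3 mm ahead of it (r.nose_length is the z of the fingertips in the tool frame, in mm); z points along the fingers, y is the line along which they close (so a half turn about z gives the same grasp; the last joint's range is limited). The gripper opens to 85 mm and grips with 20 to 120 N. Pads are 22 mm wide; open, the fingers measure 114 mm over their backs; the gripper's body (76 mm by 85 mm) begins 54 mm behind the grasp point. The pads swing forward as they close: fully open they stand 13 mm farther back than shut.
Start: joints at [1.152, 0.353, 1.633, -0, 1.155, -0.002], TCP at [253.022, 571.496, 253.281] pointing down, gripper open.
Joint ranges: [-2.63, 2.63], [-0.92, 2.1], [0.06, 2.66], [-1.3, 4.44], [0, 2.69], [-3.02, 3.02]. Speed limits (rad/s): [2.22, 2.22, 2.79, 3.14, 3.14, 3.14].

## Interface

Orientations are given as [roll, pitch, yaw] about the fixed x, y, z axes, in that order (R = Rz(yaw) Ry(pitch) Rx(roll)).
In Python, from rig import r, cams gives the robot as it stands.
- The arm moves only by the shell command python3 -m handwheel 'ROWS' [FORCE]. ROWS is one flat JSON list of numbers that holds 1 to 5 rows one after another, with no inner brackets; each row has 7 numbers: a rotation vector rx, ry, rz in shares of 2 rad (1.0 is 2 rad), then dx, dy, dz in fractions of the full range, 1 being 600 mm, then the opening from 0.0 (shut) to 1.0 (fully open); each row shifts and turns the commanded pose from where the row before left it, along the tool's axes as they then stand; what a row does not reach is not made up. A row lasts 1/12 s, in which the tool goes at most 41.7 mm and 0.125 rad, less where a joint would pass 70% of its speed; a pose out of reach is approached as far as the arm can. The fingers move at their own pace and stop on an object; FORCE is the grip in N (left out, the last holds). Time passes only in rows, so rows that do not move let the fingers close. It prints the time, the measured TCP pose, the force, the opening and the grip force at its end. Input that does not fit is refused with a message, and nothing moves.
- r.sense(): the state, without advancing time (a new reading comes with each control period).
- cams.grab_frame(name): name is "scene" or "top"; returns the picture (384x512x3 uint8, red, green, blue); there is no depth.
- cams.camera_params(name): a dict with "fx", "fy", "cx", "cy" (pixels), "rvec" (rotation vector, rad) and "tvec" (3), from world to camera coordinates, as OpenCV has them. Camera axes: x right, y down, z forward; pixel columns grow to the right and rows downward; lengths in mm; the calibration is good to about 2 mm. A picture is of the moment at which its call begins. camera_params takes no time and is no camera call.
- r.sign_off(): hands the job in; it is judged then, once.
The state is a dict: "clock": time; "qpos": joint angles; "qvel": joint speeds; "joint_efforts": joint torques, N m; "eef_pos": TCP position; "tcp_rot": TCP orientation; "contact_force": force on the tool from outside, world axes, zero at the start; "wrist_torque": the same for the moment, N m; "opening": opening from 0.0 (shut) to 1.0 (fully open); "grasp_force": force on a finger pad.
Only numpy, scipy, OpenCV 4.12 (cv2) and the standard library are available. Lean on these libraries where they do the work, as an engineer would, in place of code of your own. Each camera call takes 0.05 s, during which the arm holds its last target. There are 200 camera calls.

## Working session

There is one attempt and no reset: what is moved stays moved. The work goes in short steps, Python scripts to look and compute and a shell command to move; the robot and the scene stay as the last step left them, time stands still between calls to the robot, and variables do not carry over. Pictures are saved under pics/ and viewed, at most 14 in all, crops included, and the job is handed in when it is done.

```bash
mkdir -p pics; ls; python3 - <<'E'
from rig import r,cams
import cv2
for n in("scene","top"):
    cv2.imwrite(f"pics/{n}0.png",cv2.resize(cams.grab_frame(n)[:,:,::-1],(800,600),interpolation=cv2.INTER_CUBIC))
    print(n,cams.camera_params(n))
print(r.sense(), r.nose_length)
E
```

```text
pics
scene {'fx': 351.06714271912097, 'fy': 351.06714271912097, 'cx': 259.2750938572955, 'cy': 194.27610200210893, 'rvec': array([ 1.48268621,  2.39837997, -0.60761557]), 'tvec': array([ 227.64096994, -440.90698558, 1095.72721748])}
top {'fx': 386.2452208688391, 'fy': 386.2452208688391, 'cx': 252.02960278324622, 'cy': 189.45556769309272, 'rvec': array([ 2.15288139, -2.16070381,  0.10109966]), 'tvec': array([ 31.24717014, 565.79405095, 815.51254892])}
{'clock': 0.1, 'qpos': array([ 1.15160572e+00,  3.53580961e-01,  1.63405655e+00, -1.05751921e-05,
        1.15520642e+00, -2.39501969e-03]), 'qvel': array([-1.30301093e-03, -1.55572073e-03,  1.64080022e-05, -8.69479060e-04,
       -7.31576894e-04,  7.37867551e-04]), 'joint_efforts': array([ 1.90066285e-04, -6.06360340e+01, -3.42821431e+01,  1.63754844e-04,
        3.85961845e-03, -5.84641796e-06]), 'eef_pos': array([252.85732591, 571.12862577, 252.63682243]), 'tcp_rot': array([-3.14034136e+00,  6.67280384e-06,  2.72480134e+00]), 'contact_force': array([0.31647887, 0.12918574, 0.2649116 ]), 'wrist_torque': array([0.0027105 , 0.00418195, 0.01681791]), 'grasp_force': 0.0, 'opening': 1.0019595971703328} 22.0
```

View pics/scene0.png

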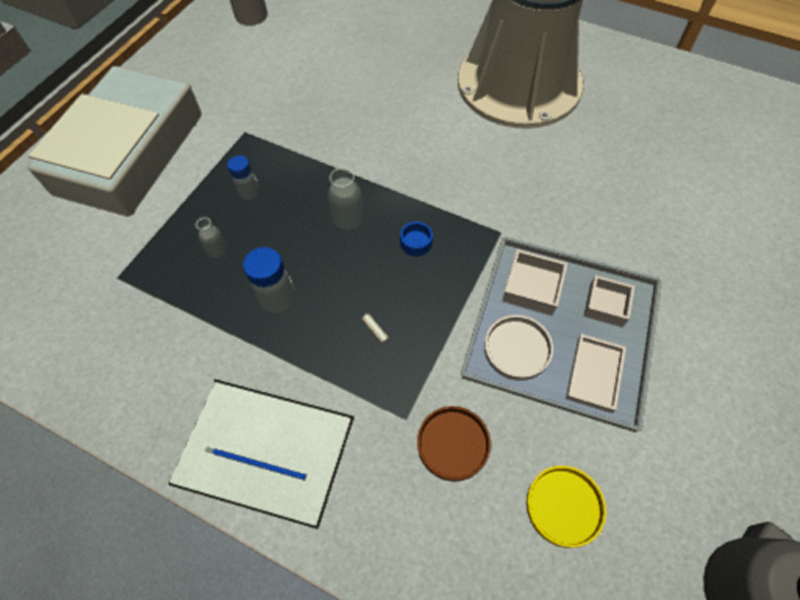

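View pics/top0.png

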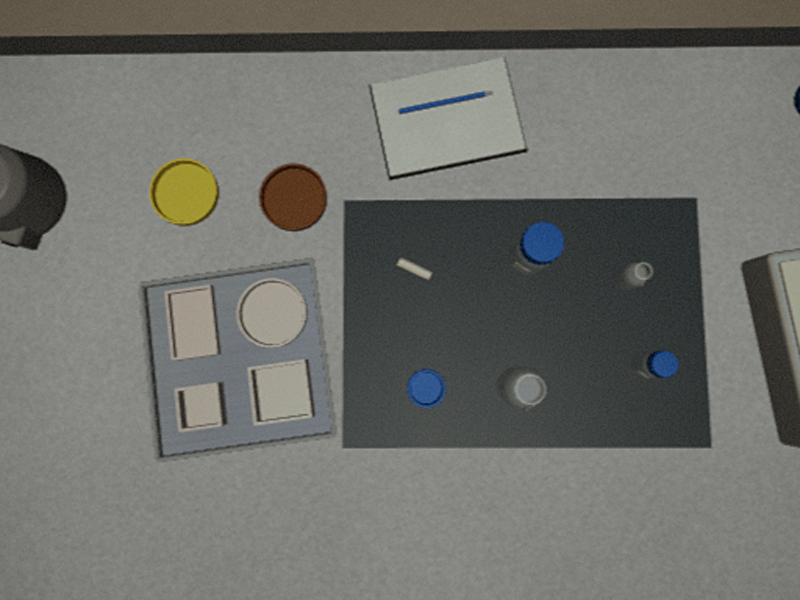

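The scene view shows the two capped bottles at (264,262) and (238,163), the open bottle mouths at (342,178) and (204,224), the cap at (417,236) and the bar at (375,327). The tray is on the right. In the top view the mouths are at (529,389) and (643,271), the cap is at (427,388) and the bar runs (400,262)–(430,276). The tray inserts there are the dish at (272,313), big cell at (281,392), small cell at (200,406) and trough at (192,322).

```bash
cat > h.py <<'E'
from rig import r,cams
import cv2,numpy as np
from scipy.spatial.transform import Rotation as R
P={n:cams.camera_params(n) for n in("scene","top")}
def w(n,uv,z):
    "pixel in 800x600 view -> world on plane z"
    p=P[n];M=R.from_rotvec(p["rvec"]).as_matrix();c=-M.T@p["tvec"]
    u,v=(np.array(uv)+.5)*.64-.5
    d=M.T@[(u-p["cx"])/p["fx"],(v-p["cy"])/p["fy"],1]
    return (c+d*(z-c[2])/d[2])[:2].round(1)
def proj(n,x):
    p=P[n];q=cv2.projectPoints(np.array(x,float).reshape(-1,3),p["rvec"],p["tvec"],np.array([[p["fx"],0,p["cx"]],[0,p["fy"],p["cy"]],[0,0,1]]),None)[0][:,0]
    return ((q+.5)/.64-.5)
def tool(target,yaw=None):
    "shift to target TCP in tool axes, and turn about tool z for a down-pointing tool"
    s=r.sense();M=R.from_euler("xyz",s["tcp_rot"])
    d=np.array(target)-s["eef_pos"];print("pos",s["eef_pos"].round(1),"rpy",s["tcp_rot"].round(3),"world d",d.round(1),"tool d",M.inv().apply(d).round(1))
    if yaw is not None:
        D=M.inv()*R.from_euler("xyz",[np.pi,0,yaw]);print("rotvec",D.as_rotvec().round(3),"tool d after turn",R.from_euler("xyz",[np.pi,0,yaw]).inv().apply(d).round(1))
E
python3 - <<'E'
from h import *
for n,z,t,s in [("big_open",100,(529,389),(342,178)),("small_open",70,(643,271),(204,224)),("cap",26,(427,388),(417,232)),("bar",10,(414.5,269),(375,327)),
 ("dish",22,(272,313),(519,347)),("bigcell",36,(281.5,391.5),(537,277)),("smallcell",32,(200.5,406),(611,296)),("trough",20,(192,322.5),(598,371)),
 ("bigcap",103,(542.5,243),(264,261)),("smallcap",73,(663,364),(238,163)),("bar1",10,(400,263),(366,317)),("bar2",10,(429,276),(385,338)),
 ("trayTL",19,(142,283),(470,377)),("trayTR",19,(313,260),(0,0)),("trayBR",19,(332,435),(505,241)),("trayBL",19,(160,457),(657,278))]:
    print(n,w("top",t,z),w("scene",s,z))
E
```

```text
big_open [ 439.7 -142. ] [ 443.8 -142.2]
small_open [ 594.1 -304.2] [ 597.2 -302.8]
cap [438.3 -16.1] [435.3 -15.7]
bar [ 6.079e+02 -1.000e-01] [ 6.107e+02 -3.000e-01]
dish [543.9 202.8] [550.5 205.8]
bigcell [434.3 184.4] [435.6 188.4]
smallcell [414.5 297.2] [414.8 299.7]
trough [531.  317.3] [534.2 320.1]
bigcap [ 626.4 -163.9] [ 627.2 -163.7]
smallcap [ 470.6 -323.1] [ 472.8 -325.1]
bar1 [616.8  20.8] [601.9 -20.6]
bar2 [597.5 -20.9] [620.1  21.6]
trayTL [588.2 391.9] [623.8 160.2]
trayTR [620.3 145.8] [  280.5 -1102.2]
trayBR [373.5 116.3] [383. 118.]
trayBL [343.7 356. ] [342.3 356.5]
```

The two cameras agree to about 4 mm, and the tray grid and reach are consistent with that. I'll turn the tool so its x runs along world y and its y along world x, then go above big_open.

Careful with the scale: shifts go in shares of 600 mm and turns go in shares of 2 rad. That gives: 0.1154 rad is 0.0577.

```bash
python3 -m handwheel '[0, 0, 0.0577, 0, 0, 0, 1, 0, 0, 0.0577, 0, 0, 0, 1, 0, 0, 0.0577, 0, 0, 0, 1, 0, 0, 0.0577, 0, 0, 0, 1, 0, 0, 0.0577, 0, 0, 0, 1]' 30
python3 -m handwheel '[0, 0, 0.0577, 0, 0, 0, 1, 0, 0, 0.0577, 0, 0, 0, 1, 0, 0, 0.0577, 0, 0, 0, 1, 0, 0, 0.0577, 0, 0, 0, 1, 0, 0, 0.0577, 0, 0, 0, 1]'
python3 -m handwheel '[0, 0, 0, -0.0583, 0.015, 0, 1, 0, 0, 0, -0.0583, 0.015, 0, 1, 0, 0, 0, -0.0583, 0.015, 0, 1, 0, 0, 0, -0.0583, 0.015, 0, 1, 0, 0, 0, -0.0583, 0.015, 0, 1]'
python3 -m handwheel '[0, 0, 0, -0.0583, 0.015, 0, 1, 0, 0, 0, -0.0583, 0.015, 0, 1, 0, 0, 0, -0.0583, 0.015, 0, 1, 0, 0, 0, -0.0583, 0.015, 0, 1, 0, 0, 0, -0.0583, 0.015, 0, 1]'
python3 -m handwheel '[0, 0, 0, -0.0583, 0.015, 0, 1, 0, 0, 0, -0.0583, 0.015, 0, 1, 0, 0, 0, -0.0583, 0.015, 0, 1, 0, 0, 0, -0.0583, 0.015, 0, 1, 0, 0, 0, -0.0583, 0.015, 0, 1]'
python3 -m handwheel '[0, 0, 0, -0.0583, 0.015, 0, 1, 0, 0, 0, -0.0583, 0.015, 0, 1, 0, 0, 0, -0.0583, 0.015, 0, 1, 0, 0, 0, -0.0583, 0.015, 0, 1, 0, 0, 0, 0, 0, 0, 1]'
python3 - <<'E'
from h import *
tool([441.5,-142,140],np.pi/2)
E
```

```text
clock: 0.52
eef_pos: [252.9, 571.3, 252.8]
tcp_rot: [-3.141, 0.0, 2.142]
contact_force: [0.6, 0.2, 1.0]
opening: 0.996
grasp_force: 0.0
clock: 0.93
eef_pos: [252.9, 571.2, 252.8]
tcp_rot: [-3.141, 0.001, 1.565]
contact_force: [0.4, -0.6, -0.0]
opening: 1.002
grasp_force: 0.0
clock: 1.35
eef_pos: [297.9, 394.7, 252.9]
tcp_rot: [-3.141, 0.001, 1.571]
contact_force: [1.2, -0.1, 0.9]
opening: 1.0
grasp_force: 0.0
clock: 1.77
eef_pos: [342.8, 219.8, 253.2]
tcp_rot: [-3.142, 0.0, 1.571]
contact_force: [0.0, 0.2, 0.9]
opening: 1.003
grasp_force: 0.0
clock: 2.18
eef_pos: [387.9, 44.7, 253.3]
tcp_rot: [3.141, -0.0, 1.571]
contact_force: [0.4, 0.9, 0.9]
opening: 0.999
grasp_force: 0.0
clock: 2.6
eef_pos: [425.4, -98.5, 253.5]
tcp_rot: [3.14, 0.002, 1.567]
contact_force: [-0.5, 1.3, 0.7]
opening: 0.999
grasp_force: 0.0
pos [425.4 -98.5 253.5] rpy [3.140e+00 2.000e-03 1.567e+00] world d [  16.1  -43.5 -113.5] tool d [-43.2  16.1 113.6]
rotvec [ 0.001  0.002 -0.003] tool d after turn [-43.5  16.1 113.5]
```

To row units: 38 mm is 0.0633, -22 mm is -0.0367.

```bash
python3 -m handwheel '[0, 0, 0, -0.0367, 0.0133, 0, 1, 0, 0, 0, -0.0358, 0.0133, 0, 1, 0, 0, 0, 0, 0, 0.0633, 1, 0, 0, 0, 0, 0, 0.0633, 1, 0, 0, 0, 0, 0, 0.0633, 1]'
python3 -m handwheel '[0, 0, 0, 0, 0, 0.0333, 1, 0, 0, 0, 0, 0, 0.025, 1, 0, 0, 0, 0, 0, 0.0083, 1, 0, 0, 0, 0, 0, 0, 1]'
python3 - <<'E'
from h import *
tool([441.5,-142,99])
a=cams.grab_frame("top")[:,:,::-1];b=cams.grab_frame("scene")[:,:,::-1]
print(proj("top",[441,-142,98]),proj("scene",[441,-142,98]))
cv2.imwrite("pics/g1.png",np.hstack([cv2.resize(a[170:300,260:410],(390,340)),cv2.resize(b[70:200,140:290],(390,340))]))
E
```

```text
clock: 3.02
eef_pos: [440.2, -137.3, 138.4]
tcp_rot: [3.14, 0.001, 1.57]
contact_force: [0.1, -0.1, -0.7]
opening: 0.998
grasp_force: 0.0
clock: 3.35
eef_pos: [439.1, -136.5, 98.2]
tcp_rot: [-3.139, -0.001, 1.571]
contact_force: [-1.2, -0.1, 0.3]
opening: 1.001
grasp_force: 0.0
pos [ 439.1 -136.5   98.2] rpy [-3.139e+00 -1.000e-03  1.571e+00] world d [ 2.4 -5.5  0.8] tool d [-5.5  2.4 -0.9]
[[528.61247988 387.93513993]] [[343.13630146 177.66130386]]
```

View pics/g1.png

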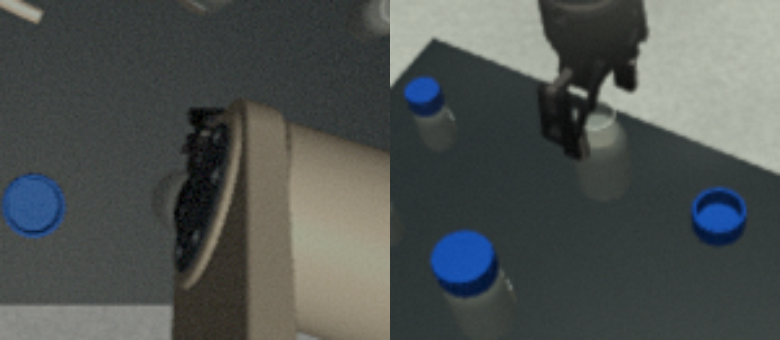

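The crop shows the fingers astride the neck in the scene half, with the mouth at about (600,115). I'll centre on it and close.

To row units: -5.5 mm is -0.0092, 2 mm is 0.0033.

```bash
python3 -m handwheel '[0, 0, 0, -0.0092, 0.0033, 0, 1, 0, 0, 0, 0, 0, 0, 0.7, 0, 0, 0, 0, 0, 0, 0.5, 0, 0, 0, 0, 0, 0, 0.3, 0, 0, 0, 0, 0, 0, 0.3]' 30
python3 -m handwheel '[0, 0, 0, 0, 0, 0, 0.3, 0, 0, 0, 0, 0, 0, 0.3, 0, 0, 0, 0, 0, 0, 0.3, 0, 0, 0, 0, 0, 0, 0.3, 0, 0, 0, 0, 0, 0, 0.3]'
```

```text
clock: 3.87
eef_pos: [442.1, -142.6, 99.7]
tcp_rot: [3.141, 0.0, 1.571]
contact_force: [-1.7, -0.4, 13.3]
opening: 0.451
grasp_force: 19.2
clock: 4.28
eef_pos: [442.1, -142.5, 99.8]
tcp_rot: [3.141, 0.0, 1.571]
contact_force: [-1.5, 1.2, 6.6]
opening: 0.452
grasp_force: 29.4
```

To row units: -25 mm is -0.0417, -20 mm is -0.0333.

```bash
python3 -m handwheel '[0, 0, 0, 0, 0, -0.0167, 0.3, 0, 0, 0, 0, 0, -0.0333, 0.3, 0, 0, 0, 0, 0, -0.0417, 0.3, 0, 0, 0, 0, 0, -0.0333, 0.3, 0, 0, 0, 0, 0, 0, 0.3]'
python3 -m handwheel '[0, 0, 0, 0.02, 0, 0, 0.3, 0, 0, 0, 0.0367, 0, 0, 0.3, 0, 0, 0, 0.0467, -0.0033, 0, 0.3, 0, 0, 0, 0.0467, -0.0033, 0, 0.3, 0, 0, 0, 0.0467, -0.0033, 0, 0.3]'
python3 -m handwheel '[0, 0, 0, 0.0467, 0, 0, 0.3, 0, 0, 0, 0.0467, 0, 0, 0.3, 0, 0, 0, 0.0467, 0, 0, 0.3, 0, 0, 0, 0.0467, 0, 0, 0.3, 0, 0, 0, 0.0467, 0, 0, 0.3]'
python3 -m handwheel '[0, 0, 0, 0.0467, 0, 0, 0.3, 0, 0, 0, 0.0367, 0, 0, 0.3, 0, 0, 0, 0.02, 0, 0, 0.3, 0, 0, 0, 0, 0, 0, 0.3, 0, 0, 0, 0, 0, 0, 0.3]'
python3 - <<'E'
from h import *
tool([435,186.4,112],np.pi/2)
a=cams.grab_frame("top")[:,:,::-1];b=cams.grab_frame("scene")[:,:,::-1]
cv2.imwrite("pics/g2.png",np.hstack([cv2.resize(a[150:300,85:235],(390,390)),cv2.resize(b[100:250,280:430],(390,390))]))
E
```

```text
clock: 4.7
eef_pos: [444.0, -143.1, 178.3]
tcp_rot: [3.136, 0.002, 1.571]
contact_force: [0.7, -1.1, -0.5]
opening: 0.449
grasp_force: 30.9
clock: 5.12
eef_pos: [434.7, -22.9, 173.3]
tcp_rot: [-3.14, -0.0, 1.57]
contact_force: [0.9, 0.6, -1.6]
opening: 0.448
grasp_force: 30.9
clock: 5.53
eef_pos: [434.6, 117.2, 173.3]
tcp_rot: [-3.14, 0.0, 1.571]
contact_force: [1.2, -0.0, -0.9]
opening: 0.452
grasp_force: 30.9
clock: 5.95
eef_pos: [435.2, 177.5, 173.6]
tcp_rot: [-3.14, 0.001, 1.573]
contact_force: [-0.5, 0.6, -1.1]
opening: 0.453
grasp_force: 30.9
pos [435.2 177.5 173.6] rpy [-3.140e+00  1.000e-03  1.573e+00] world d [ -0.2   8.9 -61.6] tool d [ 8.9 -0.1 61.5]
rotvec [-0.002  0.001  0.002] tool d after turn [ 8.9 -0.2 61.6]
```

View pics/g2.png

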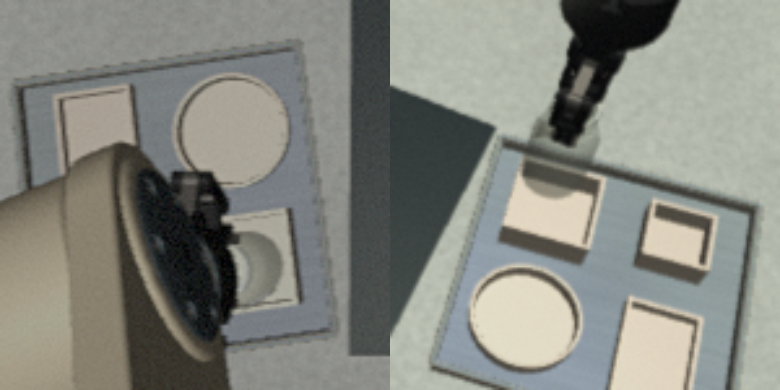

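The bottle hangs upright over the big cell (top half about (265,260)). I'll shift 9 mm and lower it.

To row units: 20 mm is 0.0333, 12 mm is 0.02.

```bash
python3 -m handwheel '[0, 0, 0, 0.015, 0, 0, 0.3, 0, 0, 0, 0, 0, 0.0333, 0.3, 0, 0, 0, 0, 0, 0.0333, 0.3, 0, 0, 0, 0, 0, 0.02, 0.3, 0, 0, 0, 0, 0, 0.01, 0.3]'
python3 -m handwheel '[0, 0, 0, 0, 0, 0.0033, 0.3, 0, 0, 0, 0, 0, 0.0033, 0.3, 0, 0, 0, 0, 0, 0.0017, 0.3, 0, 0, 0, 0, 0, 0, 0.3, 0, 0, 0, 0, 0, 0, 0.3]'
```

```text
clock: 6.47
eef_pos: [435.2, 185.8, 114.8]
tcp_rot: [-3.139, 0.001, 1.569]
contact_force: [0.6, 0.3, -0.8]
opening: 0.449
grasp_force: 30.8
clock: 6.88
eef_pos: [436.4, 186.6, 111.9]
tcp_rot: [3.141, -0.0, 1.571]
contact_force: [-0.1, -0.1, -0.4]
opening: 0.452
grasp_force: 30.8
```

To row units: 2 mm is 0.0033, 1 mm is 0.0017.

```bash
python3 -m handwheel '[0, 0, 0, 0, 0, 0.0033, 0.3, 0, 0, 0, 0, 0, 0.0017, 0.3, 0, 0, 0, 0, 0, 0.0008, 0.3, 0, 0, 0, 0, 0, 0, 0.3, 0, 0, 0, 0, 0, 0, 0.3]'
python3 -m handwheel '[0, 0, 0, 0, 0, 0.0008, 0.3, 0, 0, 0, 0, 0, 0.0008, 0.3, 0, 0, 0, 0, 0, 0.0005, 0.3, 0, 0, 0, 0, 0, 0, 0.3]'
```

```text
clock: 7.3
eef_pos: [436.1, 186.6, 107.9]
tcp_rot: [3.141, -0.0, 1.571]
contact_force: [-1.6, -0.2, 0.5]
opening: 0.454
grasp_force: 31.0
clock: 7.63
eef_pos: [436.1, 186.7, 107.7]
tcp_rot: [3.141, -0.0, 1.571]
contact_force: [-5.7, -1.7, 20.3]
opening: 0.453
grasp_force: 32.9
```

The base touched down at the expected height (107.7 mm). Now I'll release, rise and travel towards small_open.

To row units: -2 mm is -0.0033.

```bash
python3 -m handwheel '[0, 0, 0, 0, 0, 0, 0.5, 0, 0, 0, 0, 0, 0, 0.65, 0, 0, 0, 0, 0, 0, 0.9, 0, 0, 0, 0, 0, 0, 1, 0, 0, 0, 0, 0, -0.0033, 1]'
python3 -m handwheel '[0, 0, 0, 0, 0, -0.0167, 1, 0, 0, 0, 0, 0, -0.05, 1, 0, 0, 0, 0, 0, -0.0667, 1, 0, 0, 0, 0, 0, -0.0333, 1, 0, 0, 0, -0.0583, 0.0183, 0, 1]'
python3 -m handwheel '[0, 0, 0, -0.0583, 0.0192, 0, 1, 0, 0, 0, -0.0583, 0.0192, 0, 1, 0, 0, 0, -0.0583, 0.0192, 0, 1, 0, 0, 0, -0.0583, 0.0192, 0, 1, 0, 0, 0, -0.0583, 0.0192, 0, 1]'
python3 -m handwheel '[0, 0, 0, -0.0583, 0.0192, 0, 1, 0, 0, 0, -0.0583, 0.0192, 0, 1, 0, 0, 0, -0.0583, 0.0192, 0, 1, 0, 0, 0, -0.0583, 0.0192, 0, 1, 0, 0, 0, -0.0583, 0.0192, 0, 1]'
python3 -m handwheel '[0, 0, 0, -0.0583, 0.0192, 0, 1, 0, 0, 0, -0.0583, 0.0192, 0, 1, 0, 0, 0, -0.05, 0.0192, 0, 1, 0, 0, 0, 0, 0, 0, 1, 0, 0, 0, 0, 0, 0, 1]'
python3 - <<'E'
from h import *
tool([596,-303.5,73],np.pi/2)
a=cams.grab_frame("top")[:,:,::-1];b=cams.grab_frame("scene")[:,:,::-1]
cv2.imwrite("pics/g3.png",np.hstack([cv2.resize(a[150:300,85:235],(390,390)),cv2.resize(b[100:250,280:430],(390,390))]))
E
```

```text
clock: 8.05
eef_pos: [435.8, 186.4, 108.1]
tcp_rot: [-3.141, 0.0, 1.571]
contact_force: [0.1, 0.6, 0.2]
opening: 0.995
grasp_force: 0.0
clock: 8.47
eef_pos: [449.1, 155.6, 213.9]
tcp_rot: [3.134, -0.005, 1.574]
contact_force: [0.1, -0.0, 0.1]
opening: 0.999
grasp_force: 0.0
clock: 8.88
eef_pos: [504.8, -25.3, 209.4]
tcp_rot: [3.141, 0.0, 1.571]
contact_force: [0.5, 0.4, 0.1]
opening: 1.002
grasp_force: 0.0
clock: 9.3
eef_pos: [562.2, -200.5, 209.4]
tcp_rot: [3.141, 0.0, 1.571]
contact_force: [0.4, 0.8, -0.3]
opening: 1.005
grasp_force: 0.0
clock: 9.72
eef_pos: [596.5, -300.0, 208.7]
tcp_rot: [3.142, -0.0, 1.569]
contact_force: [-0.2, 0.8, 0.1]
opening: 0.999
grasp_force: 0.0
pos [ 596.5 -300.   208.7] rpy [ 3.142 -0.     1.569] world d [  -0.5   -3.5 -135.7] tool d [ -3.5  -0.5 135.7]
rotvec [ 0.    -0.    -0.002] tool d after turn [ -3.5  -0.5 135.7]
```

View pics/g3.png

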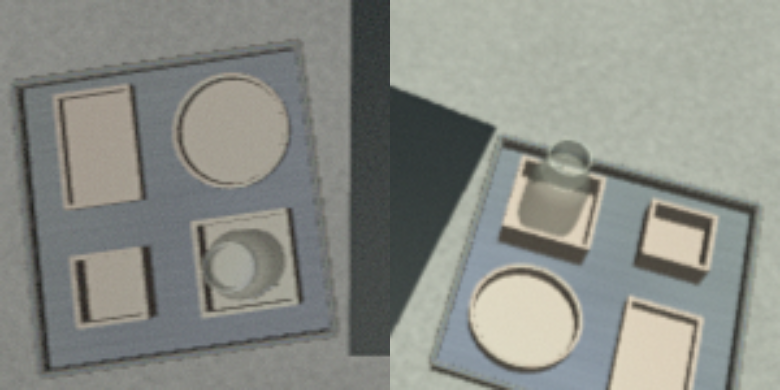

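The large bottle stands upright in its cell, roughly centred (top (245,262), scene (560,200)). Now descend on small_open.

To row units: 35 mm is 0.0583, 30 mm is 0.05.

```bash
python3 -m handwheel '[0, 0, 0, -0.0058, -0.0008, 0.0333, 1, 0, 0, 0, 0, 0, 0.0583, 1, 0, 0, 0, 0, 0, 0.0583, 1, 0, 0, 0, 0, 0, 0.05, 1, 0, 0, 0, 0, 0, 0.0267, 1]'
python3 -m handwheel '[0, 0, 0, 0, 0, 0, 0.8, 0, 0, 0, 0, 0, 0, 0.6, 0, 0, 0, 0, 0, 0, 0.4, 0, 0, 0, 0, 0, 0, 0.3, 0, 0, 0, 0, 0, 0, 0.2]' 25
python3 -m handwheel '[0, 0, 0, 0, 0, 0, 0.15, 0, 0, 0, 0, 0, 0, 0.15, 0, 0, 0, 0, 0, 0, 0.15, 0, 0, 0, 0, 0, 0, 0.15, 0, 0, 0, 0, 0, 0, 0.15]'
```

```text
clock: 10.23
eef_pos: [593.9, -299.4, 69.3]
tcp_rot: [-3.137, -0.002, 1.572]
contact_force: [-1.0, 0.3, 0.1]
opening: 1.002
grasp_force: 0.0
clock: 10.65
eef_pos: [597.0, -302.3, 74.5]
tcp_rot: [3.139, 0.001, 1.571]
contact_force: [0.5, 0.0, 1.1]
opening: 0.301
grasp_force: 2.2
clock: 11.07
eef_pos: [596.9, -302.5, 74.5]
tcp_rot: [3.139, 0.001, 1.571]
contact_force: [-1.8, 0.2, 7.5]
opening: 0.288
grasp_force: 24.2
```

To row units: -35 mm is -0.0583, -30 mm is -0.05.

```bash
python3 -m handwheel '[0, 0, 0, 0, 0, -0.025, 0.15, 0, 0, 0, 0, 0, -0.05, 0.15, 0, 0, 0, 0, 0, -0.0583, 0.15, 0, 0, 0, 0, 0, -0.0583, 0.15, 0, 0, 0, 0, 0, -0.0417, 0.15]'
python3 -m handwheel '[0, 0, 0, 0.0333, -0.01, 0, 0.15, 0, 0, 0, 0.05, -0.015, 0, 0.15, 0, 0, 0, 0.05, -0.015, 0, 0.15, 0, 0, 0, 0.05, -0.015, 0, 0.15, 0, 0, 0, 0.05, -0.015, 0, 0.15]'
python3 -m handwheel '[0, 0, 0, 0.05, -0.015, 0, 0.15, 0, 0, 0, 0.05, -0.015, 0, 0.15, 0, 0, 0, 0.05, -0.015, 0, 0.15, 0, 0, 0, 0.05, -0.015, 0, 0.15, 0, 0, 0, 0.05, -0.015, 0, 0.15]'
python3 -m handwheel '[0, 0, 0, 0.05, -0.015, 0, 0.15, 0, 0, 0, 0.05, -0.015, 0, 0.15, 0, 0, 0, 0.05, -0.015, 0, 0.15, 0, 0, 0, 0.05, -0.015, 0, 0.15, 0, 0, 0, 0.05, -0.015, 0, 0.15]'
python3 -m handwheel '[0, 0, 0, 0.05, -0.015, 0, 0.15, 0, 0, 0, 0.05, -0.015, 0, 0.15, 0, 0, 0, 0.05, -0.015, 0, 0.15, 0, 0, 0, 0.05, -0.015, 0, 0.15, 0, 0, 0, 0.05, -0.015, 0, 0.15]'
python3 -m handwheel '[0, 0, 0, 0.0167, -0.0067, 0, 0.15, 0, 0, 0, 0, 0, 0, 0.15, 0, 0, 0, 0, 0, 0, 0.15]'
python3 - <<'E'
from h import *
tool([414.7,298.5,86],np.pi/2)
E
```

```text
clock: 11.48
eef_pos: [596.8, -302.5, 216.6]
tcp_rot: [3.138, 0.002, 1.571]
contact_force: [0.8, -0.8, 0.5]
opening: 0.288
grasp_force: 24.8
clock: 11.9
eef_pos: [553.5, -160.9, 213.4]
tcp_rot: [3.14, 0.0, 1.57]
contact_force: [0.5, 0.7, -0.4]
opening: 0.281
grasp_force: 24.8
clock: 12.32
eef_pos: [508.6, -10.8, 213.4]
tcp_rot: [3.14, 0.0, 1.571]
contact_force: [0.4, 0.3, -0.3]
opening: 0.286
grasp_force: 24.8
clock: 12.73
eef_pos: [463.6, 139.4, 213.4]
tcp_rot: [3.14, -0.0, 1.571]
contact_force: [0.3, 0.5, -0.3]
opening: 0.284
grasp_force: 24.8
clock: 13.15
eef_pos: [418.5, 289.5, 213.4]
tcp_rot: [3.14, -0.001, 1.571]
contact_force: [0.5, 0.2, -0.7]
opening: 0.282
grasp_force: 24.8
clock: 13.4
eef_pos: [414.9, 298.0, 212.9]
tcp_rot: [3.141, 0.0, 1.572]
contact_force: [-0.6, 0.4, 0.0]
opening: 0.283
grasp_force: 24.8
pos [414.9 298.  212.9] rpy [3.141 0.    1.572] world d [  -0.2    0.5 -126.9] tool d [  0.5  -0.2 126.9]
rotvec [0.001 0.    0.002] tool d after turn [  0.5  -0.2 126.9]
```

To row units: 30 mm is 0.05, 25 mm is 0.0417.

```bash
python3 -m handwheel '[0, 0, 0, 0, 0, 0.0333, 0.15, 0, 0, 0, 0, 0, 0.05, 0.15, 0, 0, 0, 0, 0, 0.05, 0.15, 0, 0, 0, 0, 0, 0.0417, 0.15, 0, 0, 0, 0, 0, 0.0233, 0.15]'
python3 -m handwheel '[0, 0, 0, 0, 0, 0.01, 0.15, 0, 0, 0, 0, 0, 0.0033, 0.15, 0, 0, 0, 0, 0, 0.0017, 0.15, 0, 0, 0, 0, 0, 0, 0.15, 0, 0, 0, 0, 0, 0, 0.15]'
python3 - <<'E'
from h import *
tool([414.7,298.5,82.5])
b=cams.grab_frame("scene")[:,:,::-1]
cv2.imwrite("pics/g4.png",cv2.resize(b[120:270,280:430],(500,500)))
E
```

```text
clock: 13.82
eef_pos: [414.4, 295.6, 91.2]
tcp_rot: [-3.139, 0.002, 1.569]
contact_force: [-0.5, -0.8, -0.9]
opening: 0.287
grasp_force: 24.8
clock: 14.23
eef_pos: [415.8, 298.2, 85.6]
tcp_rot: [3.14, -0.001, 1.571]
contact_force: [0.3, 0.8, -0.9]
opening: 0.285
grasp_force: 24.8
pos [415.8 298.2  85.6] rpy [ 3.140e+00 -1.000e-03  1.571e+00] world d [-1.1  0.3 -3.1] tool d [ 0.3 -1.1  3.1]
```

View pics/g4.png

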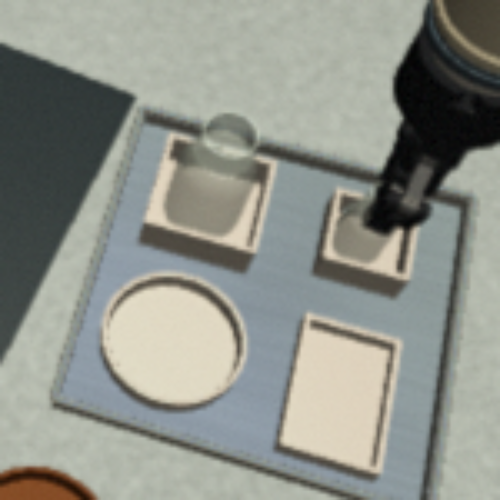

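The small bottle is inside its cell (about (360,232), walls clear), 3 mm above the floor. I'll lower it to contact and release.

To row units: 1.5 mm is 0.0025, 1 mm is 0.0017.

```bash
python3 -m handwheel '[0, 0, 0, 0.0017, 0, 0.0025, 0.15, 0, 0, 0, 0, 0, 0.0017, 0.15, 0, 0, 0, 0, 0, 0.0012, 0.15, 0, 0, 0, 0, 0, 0.0005, 0.15, 0, 0, 0, 0, 0, 0, 0.15]'
```

```text
clock: 14.7
eef_pos: [415.5, 299.7, 82.3]
tcp_rot: [3.14, -0.001, 1.571]
contact_force: [-4.2, -1.4, 14.9]
opening: 0.285
grasp_force: 26.0
```

To row units: -4 mm is -0.0067.

```bash
python3 -m handwheel '[0, 0, 0, 0, 0, 0, 0.4, 0, 0, 0, 0, 0, 0, 0.55, 0, 0, 0, 0, 0, 0, 0.8, 0, 0, 0, 0, 0, 0, 1, 0, 0, 0, 0, 0, -0.0067, 1]'
python3 -m handwheel '[0, 0, 0, 0, 0, -0.025, 1, 0, 0, 0, 0, 0, -0.0583, 1, 0, 0, 0, 0, 0, -0.0667, 1, 0, 0, 0, 0, 0, -0.05, 1, 0, 0, 0, 0, 0, 0, 1]'
python3 -m handwheel '[0, 0, 0, -0.0583, 0.0042, 0, 1, 0, 0, 0, -0.0583, 0.0042, 0, 1, 0, 0, 0, -0.0583, 0.0042, 0, 1, 0, 0, 0, -0.0583, 0.0042, 0, 1, 0, 0, 0, -0.0583, 0.0042, 0, 1]'
python3 -m handwheel '[0, 0, 0, -0.0583, 0.0042, 0, 1, 0, 0, 0, -0.0583, 0.0042, 0, 1, 0, 0, 0, -0.0583, 0.0042, 0, 1, 0, 0, 0, -0.0583, 0.0033, 0, 1, 0, 0, 0, 0, 0, 0, 1]'
python3 - <<'E'
from h import *
tool([437,-16,33],np.pi/2)
a=cams.grab_frame("top")[:,:,::-1];b=cams.grab_frame("scene")[:,:,::-1]
cv2.imwrite("pics/g5.png",np.hstack([cv2.resize(a[150:300,85:235],(390,390)),cv2.resize(b[100:250,280:430],(390,390))]))
E
```

```text
clock: 15.12
eef_pos: [414.5, 298.6, 84.4]
tcp_rot: [-3.14, 0.001, 1.571]
contact_force: [-0.0, -0.4, -0.2]
opening: 0.942
grasp_force: 0.0
clock: 15.53
eef_pos: [417.7, 300.9, 211.1]
tcp_rot: [3.134, -0.005, 1.571]
contact_force: [1.2, 0.9, -0.1]
opening: 0.998
grasp_force: 0.0
clock: 15.95
eef_pos: [427.1, 122.5, 205.0]
tcp_rot: [-3.142, 0.0, 1.572]
contact_force: [1.1, -1.1, 0.5]
opening: 1.002
grasp_force: 0.0
clock: 16.37
eef_pos: [437.0, -20.6, 205.1]
tcp_rot: [3.141, 0.002, 1.567]
contact_force: [-0.5, 0.3, -1.1]
opening: 0.998
grasp_force: 0.0
pos [437.  -20.6 205.1] rpy [3.141e+00 2.000e-03 1.567e+00] world d [  -0.     4.6 -172.1] tool d [ 4.900e+00 -1.000e-01  1.721e+02]
rotvec [ 0.     0.002 -0.003] tool d after turn [  4.6  -0.  172.1]
```

View pics/g5.png

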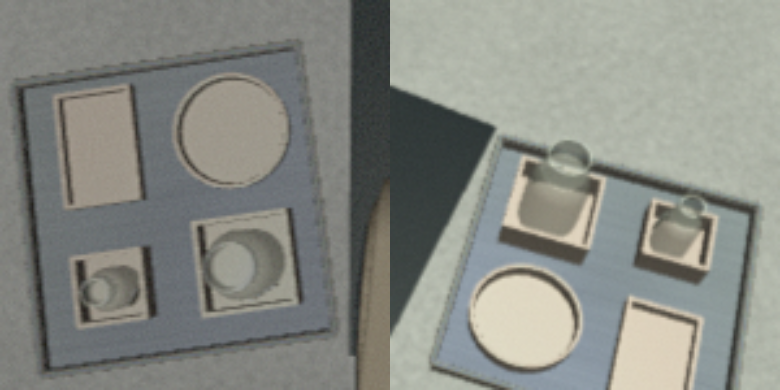

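Both open bottles stand in their cells. Now descend on the cap.

To row units: 40 mm is 0.0667, 35 mm is 0.0583.

```bash
python3 -m handwheel '[0, 0, 0, 0, 0, 0.05, 1, 0, 0, 0, 0, 0, 0.0667, 1, 0, 0, 0, 0, 0, 0.0667, 1, 0, 0, 0, 0, 0, 0.0583, 1, 0, 0, 0, 0, 0, 0.0267, 1]'
python3 -m handwheel '[0, 0, 0, 0, 0, 0.0133, 1, 0, 0, 0, 0, 0, 0, 1, 0, 0, 0, 0, 0, 0, 1]'
python3 - <<'E'
from h import *
tool([437,-16,33],np.pi/2)
E
```

```text
clock: 16.88
eef_pos: [434.7, -14.5, 40.6]
tcp_rot: [-3.137, -0.0, 1.572]
contact_force: [-1.1, -0.4, 0.6]
opening: 0.999
grasp_force: 0.0
clock: 17.13
eef_pos: [437.3, -15.3, 36.3]
tcp_rot: [-3.141, -0.0, 1.572]
contact_force: [-0.3, -1.2, -0.1]
opening: 1.004
grasp_force: 0.0
pos [437.3 -15.3  36.3] rpy [-3.141 -0.     1.572] world d [-0.3 -0.7 -3.3] tool d [-0.7 -0.3  3.3]
rotvec [-0.    -0.     0.001] tool d after turn [-0.7 -0.3  3.3]
```

To row units: 4 mm is 0.0067.

```bash
python3 -m handwheel '[0, 0, 0, 0, 0, 0.0067, 1, 0, 0, 0, 0, 0, 0, 0.8, 0, 0, 0, 0, 0, 0, 0.65, 0, 0, 0, 0, 0, 0, 0.5, 0, 0, 0, 0, 0, 0, 0.45]' 20
python3 -m handwheel '[0, 0, 0, 0, 0, 0, 0.45, 0, 0, 0, 0, 0, 0, 0.45, 0, 0, 0, 0, 0, 0, 0.45, 0, 0, 0, 0, 0, 0, 0.45]'
python3 -m handwheel '[0, 0, 0, 0, 0, -0.0167, 0.45, 0, 0, 0, 0, 0, -0.0333, 0.45, 0, 0, 0, 0, 0, -0.05, 0.45, 0, 0, 0, 0, 0, 0, 0.45, 0, 0, 0, 0, 0, 0, 0.45]'
python3 - <<'E'
from h import *
tool([547,204,41],np.pi/2)
b=cams.grab_frame("scene")[:,:,::-1]
cv2.imwrite("pics/g6.png",cv2.resize(b[80:230,180:330],(500,500)))
E
```

```text
clock: 17.55
eef_pos: [437.6, -16.0, 33.0]
tcp_rot: [3.14, -0.0, 1.57]
contact_force: [-1.7, 0.8, 10.7]
opening: 0.607
grasp_force: 19.1
clock: 17.88
eef_pos: [437.6, -16.0, 33.0]
tcp_rot: [3.14, -0.0, 1.57]
contact_force: [-1.3, 1.1, 9.5]
opening: 0.614
grasp_force: 19.1
clock: 18.3
eef_pos: [438.4, -16.1, 93.9]
tcp_rot: [3.137, 0.0, 1.571]
contact_force: [-0.1, 0.1, -1.1]
opening: 0.61
grasp_force: 21.3
pos [438.4 -16.1  93.9] rpy [3.137 0.    1.571] world d [108.6 220.1 -52.9] tool d [220.1 108.3  53.3]
rotvec [ 0.004  0.    -0.   ] tool d after turn [220.1 108.6  52.9]
```

View pics/g6.png

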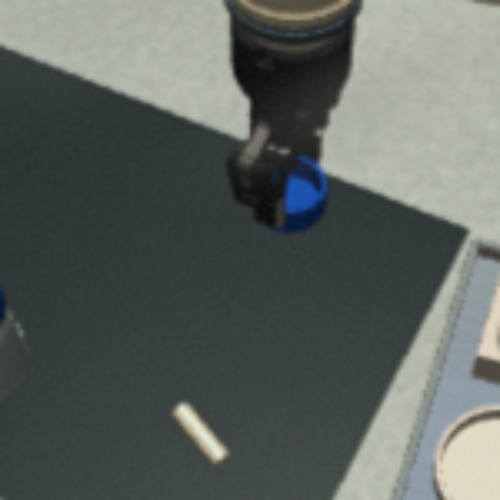

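The cap is held level, hollow side up (at about (300,195)). I'll move forward first, then sideways to the dish.

To row units: 27 mm is 0.045, 26 mm is 0.0433.

```bash
python3 -m handwheel '[0, 0, 0, 0, 0.025, 0, 0.45, 0, 0, 0, 0, 0.045, 0, 0.45, 0, 0, 0, 0, 0.045, 0, 0.45, 0, 0, 0, 0.0133, 0.0433, 0, 0.45, 0, 0, 0, 0.0333, 0.0217, 0, 0.45]'
python3 -m handwheel '[0, 0, 0, 0.0467, 0, 0, 0.45, 0, 0, 0, 0.0467, 0, 0, 0.45, 0, 0, 0, 0.0467, 0, 0, 0.45, 0, 0, 0, 0.0467, 0, 0, 0.45, 0, 0, 0, 0.0467, 0, 0, 0.45]'
python3 -m handwheel '[0, 0, 0, 0.0467, 0, 0, 0.45, 0, 0, 0, 0.03, 0, 0, 0.45, 0, 0, 0, 0.01, 0, 0, 0.45, 0, 0, 0, 0, 0, 0, 0.45, 0, 0, 0, 0, 0, 0, 0.45]'
python3 - <<'E'
from h import *
tool([547,204,41],np.pi/2)
E
```

```text
clock: 18.77
eef_pos: [547.7, 10.9, 91.3]
tcp_rot: [3.14, 0.0, 1.569]
contact_force: [-0.3, 0.3, -0.0]
opening: 0.611
grasp_force: 21.3
clock: 19.18
eef_pos: [544.0, 153.0, 90.7]
tcp_rot: [-3.139, 0.001, 1.571]
contact_force: [0.0, -0.4, 1.1]
opening: 0.607
grasp_force: 21.3
clock: 19.6
eef_pos: [544.4, 203.4, 91.1]
tcp_rot: [-3.14, 0.001, 1.571]
contact_force: [0.6, -0.8, -0.2]
opening: 0.604
grasp_force: 21.3
pos [544.4 203.4  91.1] rpy [-3.140e+00  1.000e-03  1.571e+00] world d [  2.6   0.6 -50.1] tool d [ 0.6  2.7 50.1]
rotvec [-0.002  0.001  0.001] tool d after turn [ 0.6  2.6 50.1]
```

To row units: 18 mm is 0.03, 12 mm is 0.02.

```bash
python3 -m handwheel '[0, 0, 0, 0, 0.0033, 0.0167, 0.45, 0, 0, 0, 0, 0, 0.03, 0.45, 0, 0, 0, 0, 0, 0.02, 0.45, 0, 0, 0, 0, 0, 0.01, 0.45, 0, 0, 0, 0, 0, 0.0033, 0.45]'
python3 -m handwheel '[0, 0, 0, 0, 0, 0.0012, 0.45, 0, 0, 0, 0, 0, 0.0008, 0.45, 0, 0, 0, 0, 0, 0, 0.45, 0, 0, 0, 0, 0, 0, 0.45]'
```

```text
clock: 20.02
eef_pos: [546.0, 202.9, 42.2]
tcp_rot: [-3.139, 0.001, 1.57]
contact_force: [-0.9, -0.1, -0.5]
opening: 0.607
grasp_force: 21.3
clock: 20.35
eef_pos: [547.4, 204.1, 43.4]
tcp_rot: [3.141, -0.0, 1.571]
contact_force: [0.9, 0.1, 0.9]
opening: 0.612
grasp_force: 21.3
```

To row units: 1 mm is 0.0017, 0.5 mm is 0.0008.

```bash
python3 -m handwheel '[0, 0, 0, 0, 0, 0.0017, 0.45, 0, 0, 0, 0, 0, 0.0017, 0.45, 0, 0, 0, 0, 0, 0.0008, 0.45, 0, 0, 0, 0, 0, 0, 0.45, 0, 0, 0, 0, 0, 0, 0.45]'
```

```text
clock: 20.77
eef_pos: [547.3, 204.2, 41.0]
tcp_rot: [3.141, -0.0, 1.571]
contact_force: [-1.6, -1.0, 7.6]
opening: 0.612
grasp_force: 21.8
```

To row units: -10 mm is -0.0167.

```bash
python3 -m handwheel '[0, 0, 0, 0, 0, 0, 0.7, 0, 0, 0, 0, 0, 0, 0.85, 0, 0, 0, 0, 0, 0, 1, 0, 0, 0, 0, 0, 0, 1, 0, 0, 0, 0, 0, -0.0167, 1]'
python3 -m handwheel '[0, 0, 0, 0, 0, -0.05, 1, 0, 0, 0, 0, 0, -0.0667, 1, 0, 0, 0, -0.0567, 0.0167, 0, 1, 0, 0, 0, -0.0567, 0.0167, 0, 1, 0, 0, 0, -0.0567, 0.0167, 0, 1]'
python3 -m handwheel '[0, 0, 0, -0.0567, 0.0167, 0, 1, 0, 0, 0, -0.0567, 0.0167, 0, 1, 0, 0, 0, -0.0567, 0.0183, 0, 1, 0, 0, 0.0525, 0, 0, 0, 1, 0, 0, 0.0525, 0, 0, 0, 1]'
python3 -m handwheel '[0, 0, 0.0525, 0, 0, 0, 1, 0, 0, 0.0525, 0, 0, 0, 1, 0, 0, 0, 0, 0, 0, 1, 0, 0, 0, 0, 0, 0, 1]'
python3 - <<'E'
from h import *
tool([609,0,25],1.152)
a=cams.grab_frame("top")[:,:,::-1];b=cams.grab_frame("scene")[:,:,::-1]
cv2.imwrite("pics/g7.png",np.hstack([cv2.resize(a[150:300,85:235],(390,390)),cv2.resize(b[100:250,280:430],(390,390))]))
E
```

```text
clock: 21.18
eef_pos: [545.8, 203.6, 49.0]
tcp_rot: [-3.139, 0.001, 1.571]
contact_force: [-0.2, -0.1, 0.7]
opening: 1.002
grasp_force: 0.0
clock: 21.6
eef_pos: [577.8, 101.4, 122.1]
tcp_rot: [3.139, -0.0, 1.573]
contact_force: [0.4, 0.2, 0.0]
opening: 1.001
grasp_force: 0.0
clock: 22.02
eef_pos: [608.7, -2.3, 121.0]
tcp_rot: [3.141, -0.0, 1.353]
contact_force: [-0.7, 0.6, 0.1]
opening: 0.998
grasp_force: 0.0
clock: 22.35
eef_pos: [608.1, -0.0, 120.8]
tcp_rot: [3.141, -0.0, 1.154]
contact_force: [1.3, -0.2, -0.6]
opening: 1.0
grasp_force: 0.0
pos [608.1  -0.  120.8] rpy [ 3.141 -0.     1.154] world d [  0.9   0.  -95.8] tool d [ 0.4  0.8 95.8]
rotvec [ 0.    -0.     0.002] tool d after turn [ 0.4  0.8 95.8]
```

View pics/g7.png

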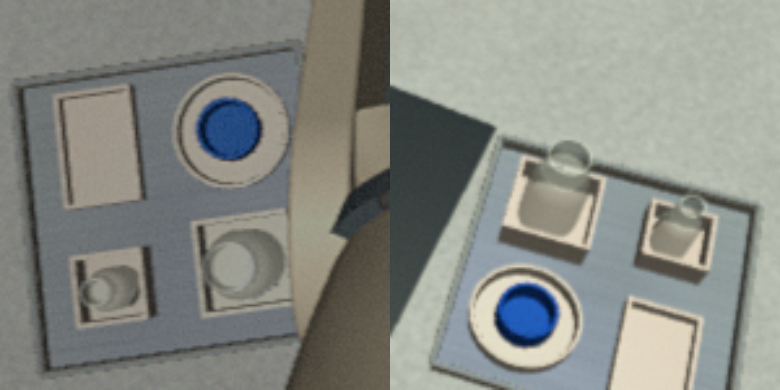

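The cap lies centred in the dish, hollow side up ((228,130) top). Now the bar.

To row units: 30 mm is 0.05, 25 mm is 0.0417.

```bash
python3 -m handwheel '[0, 0, 0, 0.0007, 0.0013, 0.0333, 1, 0, 0, 0, 0, 0, 0.05, 1, 0, 0, 0, 0, 0, 0.0417, 1, 0, 0, 0, 0, 0, 0.02, 0.8, 0, 0, 0, 0, 0, 0.0083, 0.6]'
python3 -m handwheel '[0, 0, 0, 0, 0, 0.0033, 0.4, 0, 0, 0, 0, 0, 0.0017, 0.4, 0, 0, 0, 0, 0, 0, 0.4, 0, 0, 0, 0, 0, 0, 0.4]'
python3 - <<'E'
from h import *
tool([609,0,25],1.152)
E
```

```text
clock: 22.87
eef_pos: [607.5, 0.1, 26.3]
tcp_rot: [-3.139, 0.001, 1.153]
contact_force: [-0.4, 0.3, -0.3]
opening: 0.746
grasp_force: 0.0
clock: 23.2
eef_pos: [609.8, 0.0, 26.5]
tcp_rot: [3.14, -0.001, 1.151]
contact_force: [0.9, -0.8, -0.3]
opening: 0.403
grasp_force: 0.0
pos [609.8   0.   26.5] rpy [ 3.140e+00 -1.000e-03  1.151e+00] world d [-0.8 -0.  -1.5] tool d [-0.4 -0.7  1.5]
rotvec [ 0.002 -0.001 -0.001] tool d after turn [-0.4 -0.7  1.5]
```

To row units: 1.5 mm is 0.0025.

```bash
python3 -m handwheel '[0, 0, 0, 0, 0, 0.0025, 0.3, 0, 0, 0, 0, 0, 0, 0.2, 0, 0, 0, 0, 0, 0, 0.1, 0, 0, 0, 0, 0, 0, 0, 0, 0, 0, 0, 0, 0, 0]' 30
python3 -m handwheel '[0, 0, 0, 0, 0, 0, 0, 0, 0, 0, 0, 0, 0, 0, 0, 0, 0, 0, 0, 0, 0]'
python3 -m handwheel '[0, 0, 0, 0, 0, -0.0167, 0, 0, 0, 0, 0, 0, -0.05, 0, 0, 0, 0, 0, 0, -0.05, 0, 0, 0, 0, 0, 0, 0, 0, 0, 0, 0, 0, 0, 0, 0]'
```

```text
clock: 23.62
eef_pos: [609.2, 0.0, 24.3]
tcp_rot: [3.141, -0.0, 1.151]
contact_force: [-0.9, -0.6, 5.4]
opening: 0.128
grasp_force: 31.9
clock: 23.87
eef_pos: [609.2, 0.0, 24.3]
tcp_rot: [3.141, -0.0, 1.151]
contact_force: [-0.7, 0.5, 5.5]
opening: 0.127
grasp_force: 31.9
clock: 24.28
eef_pos: [610.3, 0.0, 96.1]
tcp_rot: [3.138, -0.002, 1.151]
contact_force: [-0.9, 0.5, 0.4]
opening: 0.128
grasp_force: 31.3
```

The bar is held. I'll turn it to the trough's direction and carry it over.

To row units: 0.114 rad is 0.057.

```bash
python3 -m handwheel '[0, 0, 0.057, 0, 0, 0, 0, 0, 0, 0.057, 0, 0, 0, 0, 0, 0, 0.057, 0, 0, 0, 0, 0, 0, 0.057, 0, 0, 0, 0, 0, 0, 0.057, 0, 0, 0, 0]'
python3 -m handwheel '[0, 0, 0.057, 0, 0, 0, 0, 0, 0, 0.057, 0, 0, 0, 0, 0, 0, 0.057, 0, 0, 0, 0, 0, 0, 0.056, 0, 0, 0, 0, 0, 0, 0, 0, 0, 0, 0]'
python3 -m handwheel '[0, 0, 0, -0.0033, -0.03, 0, 0, 0, 0, 0, -0.005, -0.0467, 0, 0, 0, 0, 0, -0.005, -0.0467, 0, 0, 0, 0, 0, -0.005, -0.0467, 0, 0, 0, 0, 0, -0.005, -0.0467, 0, 0]'
python3 -m handwheel '[0, 0, 0, -0.005, -0.0467, 0, 0, 0, 0, 0, -0.005, -0.0467, 0, 0, 0, 0, 0, -0.005, -0.0467, 0, 0, 0, 0, 0, -0.005, -0.0467, 0, 0, 0, 0, 0, -0.005, -0.0467, 0, 0]'
python3 -m handwheel '[0, 0, 0, -0.005, -0.0467, 0, 0, 0, 0, 0, -0.005, -0.03, 0, 0, 0, 0, 0, -0.0017, -0.0167, 0, 0, 0, 0, 0, 0, 0, 0, 0, 0, 0, 0, 0, 0, 0, 0]'
python3 - <<'E'
from h import *
tool([532.5,318.7,34],.127)
b=cams.grab_frame("scene")[:,:,::-1]
cv2.imwrite("pics/g8.png",cv2.resize(b[130:280,280:430],(500,500)))
E
```

```text
clock: 24.7
eef_pos: [608.0, 0.0, 92.7]
tcp_rot: [-3.14, 0.002, 0.575]
contact_force: [0.6, -0.9, -0.8]
opening: 0.124
grasp_force: 31.3
clock: 25.12
eef_pos: [608.1, 0.0, 92.7]
tcp_rot: [-3.141, 0.002, 0.122]
contact_force: [-0.4, -0.4, 0.2]
opening: 0.125
grasp_force: 31.3
clock: 25.53
eef_pos: [577.6, 128.2, 93.1]
tcp_rot: [3.142, 0.001, 0.131]
contact_force: [0.0, 0.1, -0.8]
opening: 0.125
grasp_force: 31.3
clock: 25.95
eef_pos: [545.0, 265.3, 93.1]
tcp_rot: [3.141, 0.001, 0.131]
contact_force: [1.3, 0.2, -0.6]
opening: 0.129
grasp_force: 31.3
clock: 26.37
eef_pos: [531.7, 318.5, 93.3]
tcp_rot: [3.141, 0.001, 0.129]
contact_force: [-0.4, -0.5, -1.7]
opening: 0.128
grasp_force: 31.3
pos [531.7 318.5  93.3] rpy [3.141e+00 1.000e-03 1.290e-01] world d [  0.8   0.2 -59.3] tool d [ 0.9 -0.2 59.3]
rotvec [0.001 0.001 0.002] tool d after turn [ 0.8 -0.1 59.3]
```

View pics/g8.png

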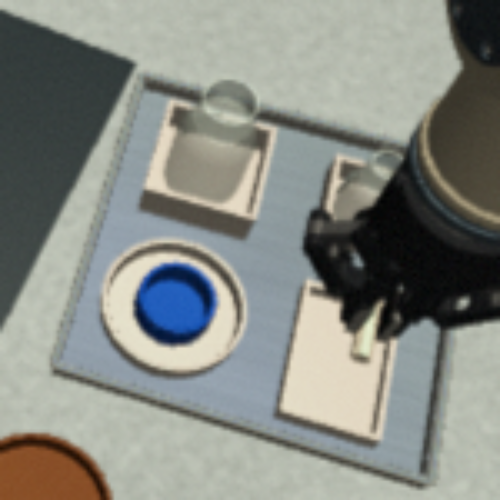

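The bar is aligned with the trough and above it ((365,335)). Lowering.

Careful with the scale: shifts go in shares of 600 mm and turns go in shares of 2 rad. That gives: 20 mm is 0.0333, 15 mm is 0.025.

```bash
python3 -m handwheel '[0, 0, 0, 0, 0, 0.025, 0, 0, 0, 0, 0, 0, 0.0333, 0, 0, 0, 0, 0, 0, 0.0233, 0, 0, 0, 0, 0, 0, 0.01, 0, 0, 0, 0, 0, 0, 0.0033, 0]'
python3 -m handwheel '[0, 0, 0, 0, 0, 0.0017, 0, 0, 0, 0, 0, 0, 0.0017, 0, 0, 0, 0, 0, 0, 0, 0, 0, 0, 0, 0, 0, 0, 0]'
```

```text
clock: 26.83
eef_pos: [531.4, 317.5, 35.3]
tcp_rot: [3.14, 0.002, 0.126]
contact_force: [-0.4, -0.9, 0.5]
opening: 0.132
grasp_force: 31.3
clock: 27.17
eef_pos: [532.4, 319.1, 35.5]
tcp_rot: [-3.141, -0.001, 0.127]
contact_force: [-0.1, -0.3, -0.5]
opening: 0.124
grasp_force: 31.3
```

To row units: 1.5 mm is 0.0025, 1 mm is 0.0017.

```bash
python3 -m handwheel '[0, 0, 0, 0, 0, 0.0025, 0, 0, 0, 0, 0, 0, 0.0017, 0, 0, 0, 0, 0, 0, 0, 0.18, 0, 0, 0, 0, 0, 0, 0.22, 0, 0, 0, 0, 0, 0, 0.22]'
python3 -m handwheel '[0, 0, 0, 0, 0, -0.0167, 0.22, 0, 0, 0, 0, 0, -0.05, 0.22, 0, 0, 0, 0, 0, -0.0667, 0.22, 0, 0, 0, 0, 0, -0.0667, 0.5, 0, 0, 0, 0, 0, 0, 0.5]'
python3 -m handwheel '[0, 0, 0, 0.06, 0, 0, 0.5, 0, 0, 0, 0.06, -0.0333, 0, 0.5, 0, 0, 0, 0.06, -0.0333, 0, 0.5, 0, 0, 0, 0.06, -0.0333, 0, 0.5, 0, 0, 0, 0.06, -0.0333, 0, 0.5]'
python3 -m handwheel '[0, 0, 0, 0, -0.06, 0, 0.5, 0, 0, 0, 0, -0.06, 0, 0.5, 0, 0, 0, 0, -0.06, 0, 0.5, 0, 0, 0, 0, -0.06, 0, 0.5, 0, 0, 0, 0, 0, 0, 0.5]'
python3 - <<'E'
from h import *
for n in("top","scene"):cv2.imwrite(f"pics/end_{n}.png",cv2.resize(cams.grab_frame(n)[:,:,::-1],(800,600),interpolation=cv2.INTER_CUBIC))
print(r.sense()["eef_pos"])
# predicted base/shoulder circles for cell centres
print(proj("top",[[435,186.4,108],[435,186.4,8],[414.7,298.5,78],[547,204,34],[626.8,-163.8,103],[471.7,-324,73]]).round())
print(proj("scene",[[435,186.4,108],[435,186.4,8],[414.7,298.5,78],[547,204,34],[626.8,-163.8,103],[471.7,-324,73]]).round())
E
```

```text
clock: 27.58
eef_pos: [532.0, 318.9, 32.3]
tcp_rot: [-3.142, -0.0, 0.127]
contact_force: [-0.5, -0.7, 0.2]
opening: 0.224
grasp_force: 0.0
clock: 28.0
eef_pos: [535.8, 321.1, 160.9]
tcp_rot: [-3.137, -0.011, 0.127]
contact_force: [1.4, 1.1, 0.3]
opening: 0.489
grasp_force: 0.0
clock: 28.42
eef_pos: [701.9, 421.9, 153.3]
tcp_rot: [-3.141, -0.001, 0.127]
contact_force: [1.7, -0.1, 0.8]
opening: 0.501
grasp_force: 0.0
clock: 28.83
eef_pos: [679.4, 570.9, 152.3]
tcp_rot: [-3.138, -0.0, 0.131]
contact_force: [0.2, 0.4, -0.1]
opening: 0.503
grasp_force: 0.0
[681.16737852 565.39337151 152.08917619]
[[268. 394.]
 [284. 390.]
 [188. 408.]
 [269. 310.]
 [542. 243.]
 [664. 363.]]
[[546. 250.]
 [532. 285.]
 [621. 280.]
 [520. 341.]
 [264. 261.]
 [239. 163.]]
```

View pics/end_top.png

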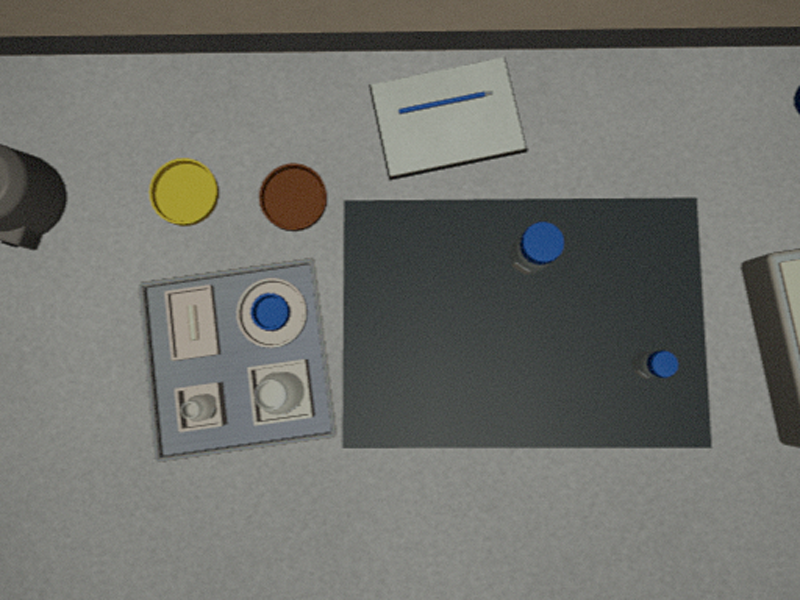

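View pics/end_scene.png

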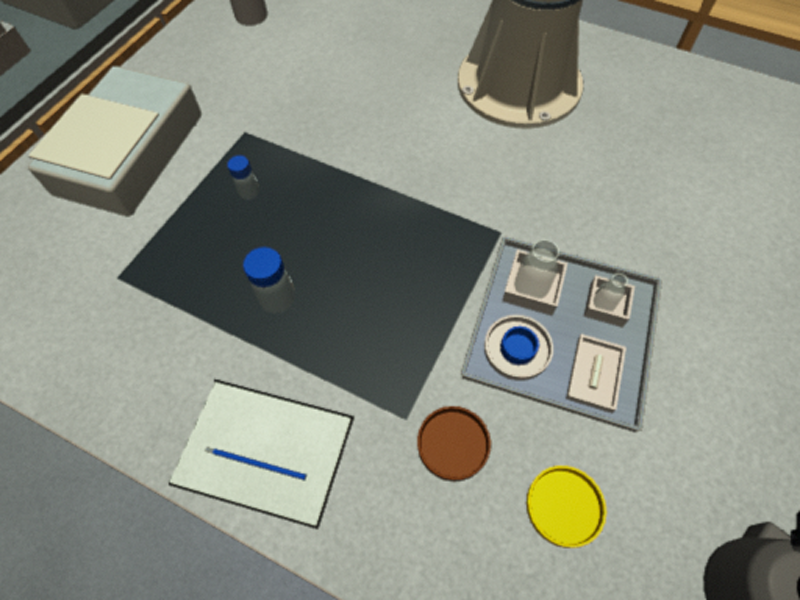

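The top view shows both open bottles, the cap and the bar in their inserts, and the capped bottles have not moved ((542,243), (663,364)). Before handing in, I'll check what the tool is near: the dark object at the left edge.

```bash
python3 - <<'E'
from h import *
s=r.sense();print(s["eef_pos"],s["contact_force"],s["qvel"].round(3),s["clock"])
print(proj("top",[s["eef_pos"]]),proj("scene",[s["eef_pos"]]),w("top",(30,195),60),w("scene",(760,580),60),w("top",(30,195),0))
E
```

```text
[681.16737852 565.39337151 152.08917619] [-0.28450437 -0.01027739  0.16578758] [-0.039 -0.02   0.031 -0.013 -0.001 -0.005] 28.9333
[[-39.99302772 195.21404357]] [[831.18755234 547.53979293]] [707.4 536.7] [717.2 552.7] [724.7 575.2]
```

A bystander object stands close below the tool. There is no contact, but I'll rise and back off, then hand in.

To row units: -30 mm is -0.05, -20 mm is -0.0333.

```bash
python3 -m handwheel '[0, 0, 0, 0, 0, -0.0333, 0.5, 0, 0, 0, 0, 0, -0.05, 0.5, 0, 0, 0, -0.0333, 0, -0.0333, 0.5, 0, 0, 0, -0.05, 0, 0, 0.5, 0, 0, 0, -0.05, 0, 0, 0.5]'
python3 -m handwheel '[0, 0, 0, -0.025, 0, 0, 0.5, 0, 0, 0, 0, 0, 0, 0.5, 0, 0, 0, 0, 0, 0, 0.5, 0, 0, 0, 0, 0, 0, 0.5, 0, 0, 0, 0, 0, 0, 0.5]'
python3 -c "
from rig import r
print(r.sense()['contact_force'],r.sign_off())"
```

```text
clock: 29.35
eef_pos: [603.8, 552.0, 224.8]
tcp_rot: [-3.14, -0.003, 0.124]
contact_force: [-0.5, 0.7, -1.3]
opening: 0.501
grasp_force: 0.0
clock: 29.77
eef_pos: [589.2, 551.2, 222.4]
tcp_rot: [-3.142, -0.001, 0.126]
contact_force: [-0.7, -0.5, -0.8]
opening: 0.497
grasp_force: 0.0
the job is handed in; nothing more can be done
[-0.71359729 -0.51658761 -0.7592737 ] None
```

The job is handed in at about 30 s (no verdict came back): in the final pictures both open bottles stand in their cells, the cap lies hollow side up in the dish, the bar is flat in the trough, and the two capped bottles have not moved.

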